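# Tap down the hold-downs on a mended leaf

## Task

Set the mended leaf under its hold-downs: with a fingertip, lightly press the round brass cap all the way down, then the square one, then the long bar, in that order, and leave each down. Leave the cross-shaped cap up, since the mend under it is still wet. Only press: do not lift, tip or shift any of the hold-downs, use only light finger pressure (under 20 N), leave everything else on the table where it is, and finish with the hand clear.

Things in the scene. Friction and masses are not known exactly. Their poses are not given: they have to be found in the camera images.
- board: red lacquered board, 280 (x) x 440 (y) mm, fixed to the table, with the paper leaf lying on it; origin at the centre of its underside, leaf surface 19 mm above it
- round_block: hold-down with the round cap: loose dark steel bridge block, 44 (x) x 70 (y) x 40 (z) mm, about 0.66 kg, standing upright on the leaf on two feet (each 14 mm thick in y, one at either end); a vertical brass plunger with a cap on a rubber cushion at its top runs through its middle. Origin at the centre of its underside, z up. The four blocks differ only in the shape of the cap and stand one near each corner of the leaf, in any arrangement, their centres at least 110 mm apart
- round_top (a point): centre of the upper face of the brass cap of this hold-down, a plain round disc, 38 mm across, 8 mm thick. It lies over the block's origin, 70 mm above it with the plunger fully up, and moves down with the plunger. The cap rides on a short rubber cushion on the plunger that yields about 1 mm per 2 N, by up to 8 mm, and springs back, so the cap goes 13 to 15 mm down under the finger before the plunger is felt to stop
- round_plunger (a joint): how far this plunger is down: 0 fully up, 0.012 m fully down, where its felt foot rests on the leaf and it stops dead. It starts up, between 0 and 0.002. It slides straight down against about 3 N of friction, has no return spring and stays where it is left
- square_block: hold-down with the square cap: loose dark steel bridge block, 44 (x) x 70 (y) x 40 (z) mm, about 0.66 kg, standing upright on the leaf on two feet (each 14 mm thick in y, one at either end); a vertical brass plunger with a cap on a rubber cushion at its top runs through its middle. Origin at the centre of its underside, z up. The four blocks differ only in the shape of the cap and stand one near each corner of the leaf, in any arrangement, their centres at least 110 mm apart
- square_top (a point): centre of the upper face of the brass cap of this hold-down, a plain square plate, 36 x 36 mm, 8 mm thick. It lies over the block's origin, 70 mm above it with the plunger fully up, and moves down with the plunger. The cap rides on a short rubber cushion on the plunger that yields about 1 mm per 2 N, by up to 8 mm, and springs back, so the cap goes 13 to 15 mm down under the finger before the plunger is felt to stop
- square_plunger (a joint): how far this plunger is down: 0 fully up, 0.012 m fully down, where its felt foot rests on the leaf and it stops dead. It starts up, between 0 and 0.002. It slides straight down against about 3 N of friction, has no return spring and stays where it is left
- bar_block: hold-down with the bar cap: loose dark steel bridge block, 44 (x) x 70 (y) x 40 (z) mm, about 0.66 kg, standing upright on the leaf on two feet (each 14 mm thick in y, one at either end); a vertical brass plunger with a cap on a rubber cushion at its top runs through its middle. Origin at the centre of its underside, z up. The four blocks differ only in the shape of the cap and stand one near each corner of the leaf, in any arrangement, their centres at least 110 mm apart
- bar_top (a point): centre of the upper face of the brass cap of this hold-down, a single narrow bar, 54 x 14 mm, long along the block's y axis, 8 mm thick. It lies over the block's origin, 70 mm above it with the plunger fully up, and moves down with the plunger. The cap rides on a short rubber cushion on the plunger that yields about 1 mm per 2 N, by up to 8 mm, and springs back, so the cap goes 13 to 15 mm down under the finger before the plunger is felt to stop
- bar_plunger (a joint): how far this plunger is down: 0 fully up, 0.012 m fully down, where its felt foot rests on the leaf and it stops dead. It starts up, between 0 and 0.002. It slides straight down against about 3 N of friction, has no return spring and stays where it is left
- cross_block: hold-down with the cross cap: loose dark steel bridge block, 44 (x) x 70 (y) x 40 (z) mm, about 0.66 kg, standing upright on the leaf on two feet (each 14 mm thick in y, one at either end); a vertical brass plunger with a cap on a rubber cushion at its top runs through its middle. Origin at the centre of its underside, z up. The four blocks differ only in the shape of the cap and stand one near each corner of the leaf, in any arrangement, their centres at least 110 mm apart
- cross_top (a point): centre of the upper face of the brass cap of this hold-down, a plus-shaped cross of two bars, each 46 x 12 mm, 8 mm thick. It lies over the block's origin, 70 mm above it with the plunger fully up, and moves down with the plunger. The cap rides on a short rubber cushion on the plunger that yields about 1 mm per 2 N, by up to 8 mm, and springs back, so the cap goes 13 to 15 mm down under the finger before the plunger is felt to stop
- cross_plunger (a joint): how far this plunger is down: 0 fully up, 0.012 m fully down, where its felt foot rests on the leaf and it stops dead. It starts up, between 0 and 0.002. It slides straight down against about 3 N of friction, has no return spring and stays where it is left
- loupe: small black eye loupe, a waisted cylinder 36 mm across and 34 mm tall, standing upright on the leaf among the hold-downs; origin at the centre of its underside; loose, not part of the job
- folder: flat ivory-coloured bone folder, 20 x 120 x 5 mm, lying on the leaf among the hold-downs; origin at the centre of its underside, y along its length; loose, not part of the job
- bowl: steel bowl, 110 mm across and 50 mm tall, left of the board; origin at the centre of its underside; loose, not part of the job
- brush: wooden-handled brush about 200 mm long lying right of the board; x along its length; loose, not part of the job
- jar: closed glass jar, 60 mm across and 75 mm tall, right of the board; origin at the centre of its underside; loose, not part of the job
- weight: dark steel knobbed weight, 50 mm across and 52 mm tall, right of the board; origin at the centre of its underside; loose, not part of the job
- tin: flat steel tin, 70 x 50 x 25 mm, left of the board; origin at the centre of its underside; loose, not part of the job

How it is judged:
On the way, in this order (a step that is already met when the one before it is completed fails the run):
1. the round cap is down (value of joint round_plunger above 0.009 m), for 0.2 s.
2. the square cap is down (value of joint square_plunger above 0.009 m), for 0.2 s.
3. the long bar cap is down (value of joint bar_plunger above 0.009 m), for 0.2 s.
At the end, for the whole second after the job is handed in: The round, square and bar plungers are at least 9 mm down (of 12), the cross plunger is less than 5 mm down, all four hold-downs stand upright and at rest within 12 mm of where they were, and the other loose things are within 20 mm of where they were (value of joint each of round_plunger, square_plunger, bar_plunger above 0.009 m and value of joint cross_plunger below 0.005 m and distance of each of round_block, square_block, bar_block, cross_block from where it was at the start of the episode below 0.012 m and angle between each of round_block, square_block, bar_block, cross_block's own z axis and vertical below 0.1 rad and linear speed of each of round_block, square_block, bar_block, cross_block below 0.02 m/s and distance of each of loupe, folder, bowl, brush, jar, weight, tin from where it was at the start of the episode below 0.02 m); the robot touches nothing.
It fails at once if a cap is pressed out of order: the square one before the round one is down, or the bar before the square one is down ((value of joint square_plunger above 0.005 m and value of joint round_plunger below 0.009 m) or (value of joint bar_plunger above 0.005 m and value of joint square_plunger below 0.009 m)).
It fails at once if the cross-shaped cap is pressed (value of joint cross_plunger above 0.005 m).
It fails at once if a hold-down is shifted or lifted by more than 12 mm, or tipped (distance of any of round_block, square_block, bar_block, cross_block from where it was at the start of the episode above 0.012 m or angle between any of round_block, square_block, bar_block, cross_block's own z axis and vertical above 0.15 rad).
It fails at once if a hold-down is pushed with more than 20 N (contact force between any of the fingers, the arm and round_block above 20 N or contact force between any of the fingers, the arm and square_block above 20 N or contact force between any of the fingers, the arm and bar_block above 20 N or contact force between any of the fingers, the arm and cross_block above 20 N).
It fails at once if another thing on the table is moved by more than 20 mm (distance of any of loupe, folder, bowl, brush, jar, weight, tin from where it was at the start of the episode above 0.02 m).
It also fails if it takes over 48 s, if anything falls off the work surface, if the arm or the gripper's body presses on something with over 40 N, if the wrist force passes 120 N, or if a joint passes its speed limit or range.

## Robot

A 6-joint arm with a two-finger parallel gripper is mounted at the origin on the work surface. World frame = base frame: x ahead of the robot, y to its left, z up, the work surface at z = 0. Lengths are in m, angles in rad, forces in N, time in s.
With the tool pointing down it reaches from about 0.3 to 0.875 m from the base axis. Payload 6.4 kg.
Tool frame: the origin (TCP) lies on the front face of the gripper's body, between the roots of the fingers; the fingertips stand 73 mm ahead of it and the grasp point (between the pads) lies ctrl.pinch_z ahead of it (ctrl.pinch_z is the distance from the TCP to the grasp point, in m); z points along the fingers, x is the direction in which the jaws open and shut, and the axes are right-handed (so a half turn about z gives the same grasp; the last joint's range is limited). The gripper opens to 85 mm and grips with 20 to 120 N. Pads are 22 mm wide; open, the fingers measure 114 mm over their backs; the gripper's body (76 mm by 85 mm) begins 54 mm behind the grasp point. The pads swing forward as they close: fully open they stand 13 mm farther back than shut.
Start: joints at [-1.401, 0.181, 1.607, -0, 1.354, -0.206], TCP at [0.211, -0.535, 0.304] pointing down, gripper open.
Joint ranges: [-2.99, 2.99], [-0.89, 2.07], [0.3, 2.58], [-1.14, 4.28], [0, 2.63], [-3.12, 3.12]. Speed limits (rad/s): [2.57, 2.57, 3.01, 3.14, 3.14, 3.14].

## Interface

Orientations are given as a unit quaternion [w, x, y, z].
In Python, from bench import ctrl gives the robot as it stands.
- The arm moves only by the tool move_arm, never from a script. Its argument "rows" is text: rows parted by semicolons, each of 7 numbers parted by spaces: the shift along the tool's x, y, z in cm, then the turn, a rotation vector about the tool's x, y, z in degrees, then the opening, from 0 (shut) to 1 (fully open). In form: x y z rx ry rz grip; .... A call has 1 to 20 rows; each row shifts and turns the commanded pose from where the row before left it, along the tool's axes as they then stand; what a row does not reach is not made up. A row lasts 1/10 s, in which the tool goes at most 50 mm and 8.59 degrees, less where a joint would pass 70% of its speed; a pose out of reach is approached as far as the arm can. A call with a gripper value outside its range is refused whole. The fingers move at their own pace and stop on an object; the grip force is fixed at half the most. Time passes only in rows, so rows that do not move let the fingers close. It gives the time, the measured TCP pose, the force and the opening at its end, in the units of the state.
- ctrl.get_obs(): the state, without advancing time (a new reading comes with each control period).
- ctrl.camera(name): name is "side" or "top" or "wrist"; returns a dict with "color" (420x560x3 uint8, blue, green, red), "fx", "fy", "cx", "cy" (pixels), "rvec" (rotation vector, rad) and "tvec" (3), from world to camera coordinates, as OpenCV has them. Camera axes: x right, y down, z forward; pixel columns grow to the right and rows downward; lengths in m; the calibration is good to about 2 mm. A picture is of the moment at which its call begins. There is no depth.
- ctrl.hand_in(): hands the job in, once; it reports no verdict.
Trained networks look in the newest picture that a camera, given by its name, has taken for a name from the list of things; names that differ only in an ending like _2 or _b are one class to them, and where a whole thing is asked for, a point or a joint stands for the part that bears it (a point fixed in the world has none). Each returns a list of dicts, best first, with "confidence" (0 to 1); they miss things now and then, are a little off and sometimes report something else, mostly with a low value. They report only what shows in the picture. A call takes as long as a camera call.
- ctrl.look_for(camera, query): "bbox" ([left, top, right, bottom] in pixels, round what is visible of it).
- ctrl.trace(camera, query): "region" (420x560 bool, what is visible of it) and "bbox" ([left, top, right, bottom] in pixels, round what is visible of it).
The state is a dict: "time_s": time; "q": joint angles; "dq": joint speeds; "joint_efforts": joint torques, N m; "eef_pos": TCP position; "eef_rot": TCP orientation; "wrist_force": force on the tool from outside, world axes, zero at the start; "torque": the same for the moment, N m; "opening": opening from 0.0 (shut) to 1.0 (fully open).
Only numpy, scipy, OpenCV 4.12 (cv2) and the standard library are available. Lean on these libraries where they do the work, as an engineer would, in place of code of your own. Each camera call takes 0.05 s, during which the arm holds its last target.

## Working session

There is one attempt and no reset: what is moved stays moved. The work goes in short steps, Python scripts to look and compute and a tool call to move; the robot and the scene stay as the last step left them, time stands still between calls to the robot, and variables do not carry over. Pictures are saved under pics/ and viewed, and the job is handed in when it is done.

Besides the shell and the picture viewer there is one more tool, called after "Request:" as a command line: name --argument value ..., lists and objects as JSON in quotes. move_arm: Moves the arm, as the interface text tells. Its arguments: {"type":"object","properties":{"rows":{"type":"string"}},"required":["rows"]}

```bash
mkdir -p pics; ls
cat > h.py <<'E'
import numpy as np, cv2
from bench import ctrl
def cam(n):
    c=ctrl.camera(n); R=cv2.Rodrigues(np.array(c["rvec"],float))[0]; t=np.array(c["tvec"],float).ravel()
    K=np.array([[c["fx"],0,c["cx"]],[0,c["fy"],c["cy"]],[0,0,1]]); return c["color"],K,R,t
def atz(px,K,R,t,z):
    d=R.T@np.linalg.inv(K)@np.array([px[0],px[1],1.]); o=-R.T@t
    return o+d*(z-o[2])/d[2]
def proj(P,K,R,t):
    p=K@(R@np.asarray(P,float)+t); return p[:2]/p[2]
E
python3 - <<'E'
from h import *
o=ctrl.get_obs(); print(o["time_s"],o["eef_pos"],o["eef_rot"],o["wrist_force"],o["opening"],ctrl.pinch_z)
for n in("top","side","wrist"):
    im,K,R,t=cam(n); cv2.imwrite(f"pics/{n}0.png",im); print(n,-R.T@t,K[0,0])
    for q in("round_top","square_top","bar_top","cross_top","round_block","square_block","bar_block","cross_block","loupe","folder"):
        for d in ctrl.look_for(n,q)[:2]: print(q,np.round(d["bbox"]),round(d["confidence"],2))
E
```

```text
pics
0.0 [ 0.21099034 -0.53443915  0.30300545] [-6.14393503e-04  8.26749759e-01 -5.62569190e-01 -6.03427340e-04] [ 0.38624109 -0.65780519 -0.09850652] 1.0002182744138237 0.0539
top [0.39139913 0.00983045 1.06861397] 387.61725491011225
round_top [210. 214. 225. 231.] 0.53
square_top [305. 147. 320. 162.] 0.6
bar_top [305. 145. 321. 161.] 0.58
bar_top [202. 167. 220. 176.] 0.45
cross_top [306. 145. 321. 162.] 0.66
cross_top [ 90. 210. 137. 250.] 0.6
round_block [207. 211. 234. 234.] 0.73
square_block [293. 148. 327. 168.] 0.76
square_block [223. 186. 266. 204.] 0.46
bar_block [200. 166. 227. 188.] 0.64
cross_block [308. 197. 335. 216.] 0.89
loupe [313. 194. 330. 216.] 0.46
folder [226. 187. 264. 203.] 0.89
side [-0.10306018  0.61139138  0.76996875] 413.85775936572963
round_top [224. 244. 242. 254.] 0.63
round_top [219. 241. 253. 278.] 0.55
square_top [253. 203. 263. 220.] 0.21
bar_top [225. 244. 240. 254.] 0.64
cross_top [288. 188. 303. 199.] 0.65
round_block [221. 243. 252. 280.] 0.94
square_block [245. 176. 272. 206.] 0.58
bar_block [184. 221. 214. 258.] 0.88
bar_block [227. 245. 243. 257.] 0.27
cross_block [283. 190. 310. 221.] 0.81
loupe [253. 206. 262. 222.] 0.57
folder [222. 224. 255. 254.] 0.51
wrist [ 0.29082145 -0.50222009  0.37397536] 294.1629700733068
cross_top [228.   1. 286. 117.] 0.18
```

Run:
```python
import cv2
a=cv2.imread("pics/top0.png")[120:270,170:370]; cv2.imwrite("pics/topc.png",cv2.resize(a,(800,600),interpolation=3))
a=cv2.imread("pics/side0.png")[160:300,160:340]; cv2.imwrite("pics/sidec.png",cv2.resize(a,(720,560),interpolation=3))
```

```text
(no output)
```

View pics/top0.png

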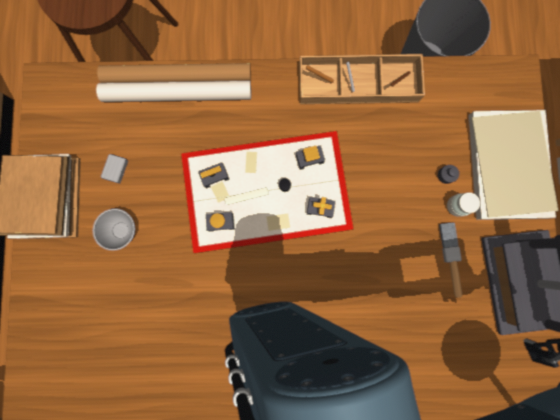

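```bash
sleep 1
```

```text
(no output)
```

View pics/topc.png

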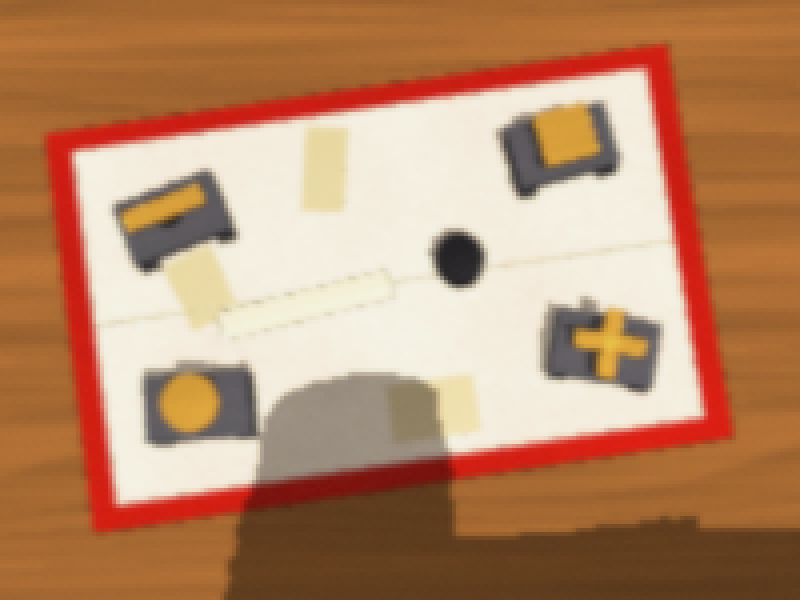

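View pics/sidec.png

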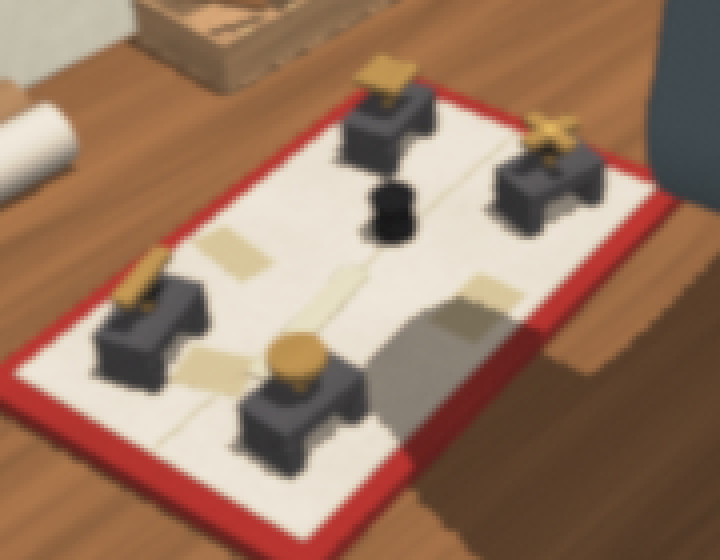

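```bash
cat > brass.py <<'E'
from h import *
def caps(n,px,z=0.089,rad=14,im=None):
    im,K,R,t=cam(n) if im is None else im
    hsv=cv2.cvtColor(im,cv2.COLOR_BGR2HSV); out={}
    for k,(u,v) in px.items():
        m=cv2.inRange(hsv,(12,140,120),(26,255,255)); w=np.zeros_like(m); cv2.circle(w,(int(u),int(v)),rad,255,-1); m&=w
        nl,lab,st,ce=cv2.connectedComponentsWithStats(m)
        i=1+np.argmax(st[1:,4]); out[k]=(ce[i],st[i],atz(ce[i],K,R,t,z))
    return out
E
python3 - <<'E'
from brass import *
T=caps("top",dict(round=(217,220),square=(312,154),bar=(211,172),cross=(323,206)))
S=caps("side",dict(round=(234,249),square=(256.5,178.5),bar=(195,229.5),cross=(297,193)),rad=10)
for k in T: print(k,T[k][0],T[k][1][2:],T[k][2].round(4),'| side',S[k][0].round(1),S[k][1][2:],S[k][2].round(4))
o=ctrl.get_obs(); print(o["eef_rot"],cv2.Rodrigues(np.eye(3))[0].T)
E
```

```text
round [216.95808383 220.26946108] [ 15  14 167] [0.4734 0.173  0.089 ] | side [234.  248.9] [ 13  11 104] [0.4663 0.175  0.089 ]
square [310.94054054 153.32972973] [ 17  16 185] [ 0.643  -0.0694  0.089 ] | side [255.6 175.4] [ 21  15 218] [ 0.6497 -0.0775  0.089 ]
bar [210.42982456 171.56140351] [ 20  12 114] [0.5992 0.1901 0.089 ] | side [193.2 226.2] [ 17  17 140] [0.6048 0.1883 0.089 ]
cross [321.67763158 205.51315789] [ 19  17 152] [ 0.5067 -0.0934  0.089 ] | side [297.8 189.5] [ 19  14 169] [ 0.5098 -0.106   0.089 ]
[-1.65767365e-05  8.26736922e-01 -5.62588714e-01 -2.88227830e-05] [[0. 0. 0.]]
```

Request:
move_arm --rows "-1.65 -1.3 0 0 0 0 0;-3.3 -2.56 0 0 0 0 0;-3.3 -2.56 0 0 0 0 0;-3.3 -2.56 0 0 0 0 0;-3.3 -2.56 0 0 0 0 0;-3.3 -2.56 0 0 0 0 0;-3.3 -2.56 0 0 0 0 0;-3.3 -2.56 0 0 0 0 0;-3.3 -2.56 0 0 0 0 0;-3.3 -2.56 0 0 0 0 0;-3.3 -2.56 0 0 0 0 0;-3.3 -2.56 0 0 0 0 0;-3.3 -2.56 0 0 0 0 0;-3.3 -2.56 0 0 0 0 0;-3.3 -2.56 0 0 0 0 0;-3.3 -2.56 0 0 0 0 0;-3.3 -2.56 0 0 0 0 0;-1.65 -1.3 0 0 0 0 0;0 0 0 0 0 0 0;0 0 0 0 0 0 0"

```text
time_s: 3.75
eef_pos: [0.4101, 0.1469, 0.3037]
eef_rot: [0.0, 0.827, -0.562, -0.0]
wrist_force: [-0.3, 0.3, 0.6]
opening: -0.002
```

Run:
```python
from h import *
o=ctrl.get_obs(); print(o["time_s"],o["eef_pos"],o["eef_rot"],o["wrist_force"],o["opening"])
im,K,R,t=cam("wrist"); cv2.imwrite("pics/w1.png",im); print(-R.T@t,R[2])
for k,p in dict(round=(.4734,.173),square=(.643,-.0694),bar=(.5992,.1901),cross=(.5067,-.0934)).items(): print(k,proj([*p,.089],K,R,t))
print("tip",proj(np.array(o["eef_pos"])-[0,0,.073],K,R,t))
```

```text
3.75 [0.41011455 0.14692158 0.30373243] [ 3.53981170e-04  8.27177781e-01 -5.61940195e-01 -1.01363717e-04] [-0.33091052  0.31231779  0.60596313] -0.0018284883140180933
[0.48987406 0.17973136 0.37375921] [-0.30554824 -0.12094805 -0.94446378]
round [277.66777177 124.50833468]
square [613.20226512  41.52803093]
bar [315.76045455 -35.89779394]
cross [535.31460497 193.21774109]
tip [279.63324472 268.69214994]
```

View pics/w1.png

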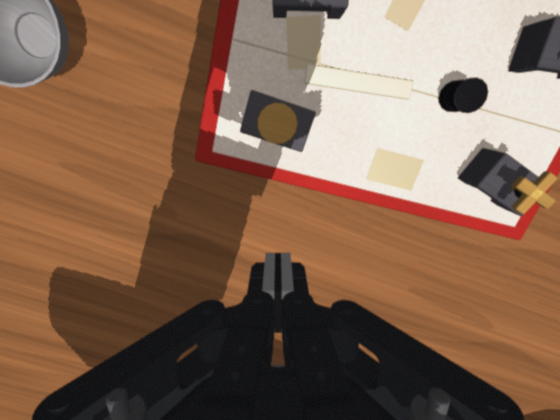

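Request:
move_arm --rows "-0.1 -1.5 0 0 0 0 0;0 -2.5 1 0 0 0 0;0 -2.35 2 0 0 0 0;0 -0.5 3 0 0 0 0;0 0 3 0 0 0 0;0 0 2 0 0 0 0;0 0 1 0 0 0 0;0 0 0.5 0 0 0 0;0 0 0 0 0 0 0;0 0 0 0 0 0 0;0 0 0 0 0 0 0"

```text
time_s: 4.9
eef_pos: [0.4745, 0.1729, 0.1801]
eef_rot: [-0.001, 0.827, -0.563, 0.001]
wrist_force: [0.7, -0.7, 0.3]
opening: -0.002
```

Run:
```python
from h import *
o=ctrl.get_obs(); print(o["time_s"],o["eef_pos"],o["wrist_force"])
for n in("wrist","side"):
    im,K,R,t=cam(n); tip=np.array(o["eef_pos"])-[0,0,.073]
    print("tip",proj(tip,K,R,t),"cap",proj([.4734,.173,.089],K,R,t))
    if n=="side": im=cv2.resize(im[190:290,180:300],(720,600),interpolation=3)
    cv2.imwrite(f"pics/{n}2.png",im)
```

```text
4.9 [0.47446057 0.17293204 0.18014703] [ 0.65213451 -0.72792205  0.28968389]
tip [279.58923783 269.03600508] cap [278.63737486 254.8810683 ]
tip [231.63141065 241.24051915] cap [232.61398515 247.04977171]
```

View pics/wrist2.png

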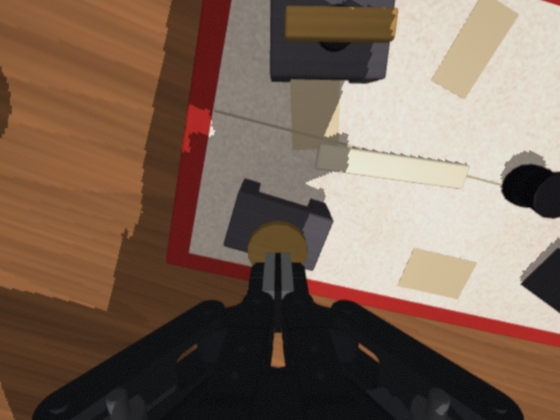

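View pics/side2.png

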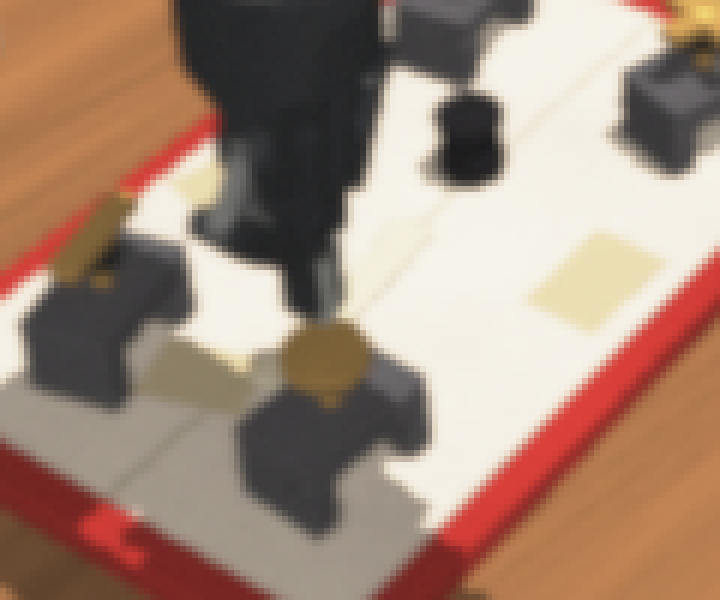

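Request:
move_arm --rows "0 0 0.5 0 0 0 0;0 0 0.5 0 0 0 0;0 0 0.3 0 0 0 0;0 0 0.2 0 0 0 0;0 0 0.1 0 0 0 0;0 0 0 0 0 0 0;0 0 0 0 0 0 0"

```text
time_s: 5.7
eef_pos: [0.4738, 0.1729, 0.163]
eef_rot: [-0.0, 0.827, -0.563, 0.0]
wrist_force: [0.3, 0.8, 0.0]
opening: -0.001
```

Request:
move_arm --rows "0 0 0.1 0 0 0 0;0 0 0.1 0 0 0 0;0 0 0.1 0 0 0 0;0 0 0 0 0 0 0;0 0 0 0 0 0 0"

```text
time_s: 6.2
eef_pos: [0.4738, 0.1729, 0.16]
eef_rot: [-0.0, 0.827, -0.563, 0.0]
wrist_force: [-0.6, 0.1, 0.6]
opening: -0.001
```

Request:
move_arm --rows "0 0 0.1 0 0 0 0;0 0 0.1 0 0 0 0;0 0 0.1 0 0 0 0;0 0 0 0 0 0 0;0 0 0 0 0 0 0"

```text
time_s: 6.7
eef_pos: [0.4738, 0.1729, 0.1569]
eef_rot: [-0.0, 0.827, -0.563, 0.0]
wrist_force: [-0.8, -0.1, 2.3]
opening: -0.003
```

Request:
move_arm --rows "0 0 0.15 0 0 0 0;0 0 0.15 0 0 0 0;0 0 0.15 0 0 0 0;0 0 0.15 0 0 0 0;0 0 0.1 0 0 0 0;0 0 0.1 0 0 0 0;0 0 0 0 0 0 0;0 0 0 0 0 0 0"

```text
time_s: 7.5
eef_pos: [0.4737, 0.1729, 0.1489]
eef_rot: [-0.0, 0.827, -0.563, -0.0]
wrist_force: [0.7, 0.1, 2.0]
opening: -0.004
```

Request:
move_arm --rows "0 0 0.1 0 0 0 0;0 0 0.1 0 0 0 0;0 0 0.1 0 0 0 0;0 0 0 0 0 0 0;0 0 0 0 0 0 0"

```text
time_s: 8.0
eef_pos: [0.4739, 0.173, 0.1463]
eef_rot: [-0.0, 0.827, -0.563, 0.0]
wrist_force: [-1.4, 0.3, 6.6]
opening: 0.0
```

Request:
move_arm --rows "0 0 0.1 0 0 0 0;0 0 0.1 0 0 0 0;0 0 0 0 0 0 0;0 0 0 0 0 0 0"

```text
time_s: 8.4
eef_pos: [0.474, 0.173, 0.1446]
eef_rot: [-0.0, 0.827, -0.563, 0.0]
wrist_force: [-2.4, -1.0, 9.4]
opening: 0.002
```

Request:
move_arm --rows "0 0 -0.5 0 0 0 0;0 0 -1.5 0 0 0 0;0 0 -2.5 0 0 0 0;0.5 0 -2.5 0 0 0 0;2 0 -2 0 0 0 0;3 0 -1 0 0 0 0;3.5 0 0 0 0 0 0;3.5 0 0 0 0 0 0;3.5 0 0 0 0 0 0;3.5 0 0 0 0 0 0;3.5 0 0 0 0 0 0;3 0 0 0 0 0 0;2 0 0 0 0 0 0;0.7 0 0 0 0 0 0;0 0 0 0 0 0 0;0 0 0 0 0 0 0"

```text
time_s: 10.0
eef_pos: [0.5786, -0.0929, 0.2436]
eef_rot: [-0.0, 0.827, -0.562, -0.001]
wrist_force: [-1.0, 0.5, 0.2]
opening: 0.001
```

Run:
```python
from brass import *
o=ctrl.get_obs(); print(o["time_s"],o["eef_pos"],o["wrist_force"])
I=cam("wrist"); im,K,R,t=I; cv2.imwrite("pics/w3.png",im)
P=dict(round=(.4734,.173),square=(.643,-.0694),bar=(.5992,.1901),cross=(.5067,-.0934))
px={k:proj([*p,.089],K,R,t) for k,p in P.items()}; print(px)
for z in (.089,.085):
  r=caps("wrist",{"square":px["square"]},rad=45,im=I,z=z); print(r)
im,*_=cam("side"); cv2.imwrite("pics/s3.png",cv2.resize(im[160:300,160:340],(720,560),interpolation=3))
```

```text
10.0 [ 0.57859966 -0.09290595  0.24355032] [-0.98619923  0.51242533  0.20552457]
{'round': array([-70.07481497, 216.3564177 ]), 'square': array([281.70286187, 129.65353553]), 'bar': array([-96.04604272,  47.30038512]), 'cross': array([250.01076894, 286.25805599])}Traceback (most recent call last):
  File "<stdin>", line 7, in <module>
  File "brass.py", line 8, in caps
    i=1+np.argmax(st[1:,4]); out[k]=(ce[i],st[i],atz(ce[i],K,R,t,z))
        ~~~~~~~~~^^^^^^^^^^
    return _wrapfunc(a, 'argmax', axis=axis, out=out, **kwds)
    return bound(*args, **kwds)
ValueError: attempt to get argmax of an empty sequence
```

View pics/w3.png

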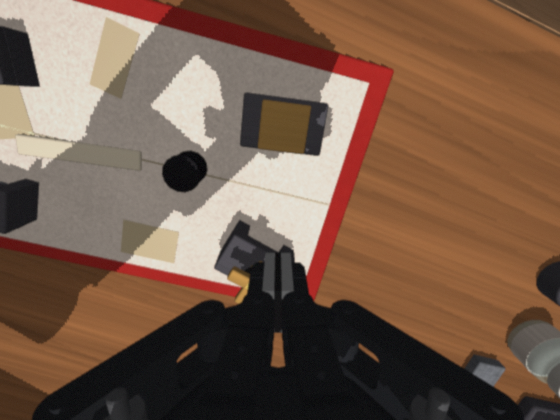

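Request:
move_arm --rows "0.2 -1.5 0 0 0 0 0;0.2 -2.5 0 0 0 0 0;0 -2 0 0 0 0 0;0 -1.05 1 0 0 0 0;0 0 2 0 0 0 0;0 0 2 0 0 0 0;0 0 1.5 0 0 0 0;0 0 0.7 0 0 0 0;0 0 0.4 0 0 0 0;0 0 0 0 0 0 0;0 0 0 0 0 0 0"

```text
time_s: 11.15
eef_pos: [0.6466, -0.0721, 0.1688]
eef_rot: [-0.0, 0.827, -0.563, 0.001]
wrist_force: [-0.2, -0.3, 0.1]
opening: -0.001
```

Run:
```python
from h import *
o=ctrl.get_obs(); print(o["time_s"],o["eef_pos"],o["wrist_force"])
im,K,R,t=cam("wrist"); cv2.imwrite("pics/w4.png",im)
im,*_=cam("side"); cv2.imwrite("pics/s4.png",cv2.resize(im[160:300,160:340],(720,560),interpolation=3))
```

```text
11.15 [ 0.64658488 -0.07207239  0.16884128] [-0.24551942 -0.27508397  0.14219204]
```

View pics/w4.png

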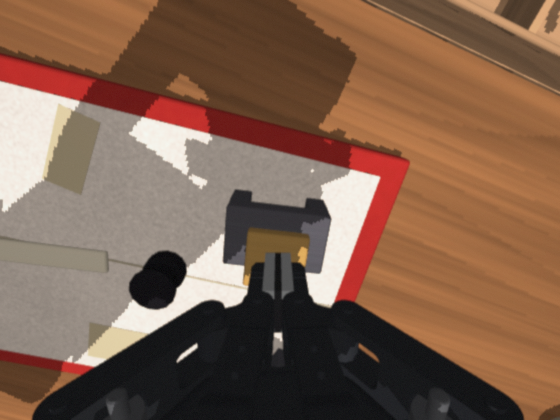

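View pics/s4.png

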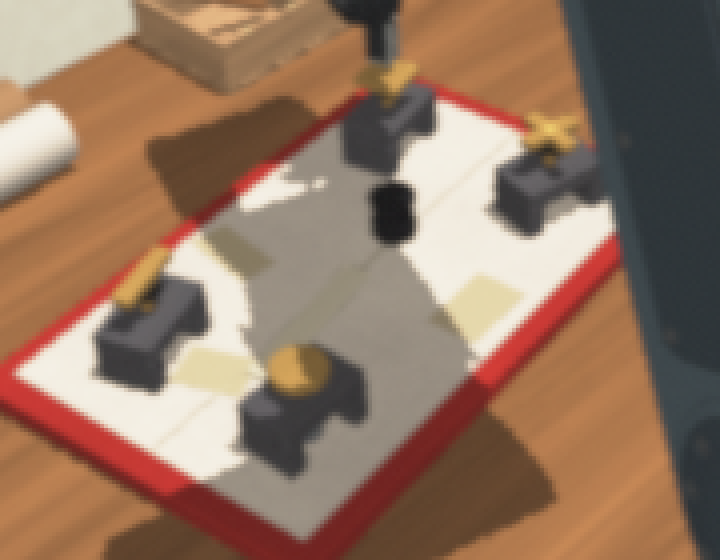

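Request:
move_arm --rows "0 0 0.3 0 0 0 0;0 0 0.2 0 0 0 0;0 0 0.1 0 0 0 0;0 0 0.1 0 0 0 0;0 0 0 0 0 0 0;0 0 0 0 0 0 0"

```text
time_s: 11.85
eef_pos: [0.6461, -0.0719, 0.1609]
eef_rot: [0.0, 0.827, -0.563, -0.0]
wrist_force: [-0.8, -0.4, -0.3]
opening: 0.001
```

Request:
move_arm --rows "0 0 0.1 0 0 0 0;0 0 0.1 0 0 0 0;0 0 0.1 0 0 0 0;0 0 0 0 0 0 0;0 0 0 0 0 0 0"

```text
time_s: 12.35
eef_pos: [0.6463, -0.072, 0.1582]
eef_rot: [-0.0, 0.827, -0.563, 0.0]
wrist_force: [0.8, 0.0, 2.0]
opening: 0.0
```

Request:
move_arm --rows "0 0 0.1 0 0 0 0;0 0 0.1 0 0 0 0;0 0 0.1 0 0 0 0;0 0 0 0 0 0 0;0 0 0 0 0 0 0"

```text
time_s: 12.85
eef_pos: [0.6462, -0.0719, 0.1549]
eef_rot: [-0.0, 0.827, -0.563, 0.0]
wrist_force: [0.3, -0.6, 1.9]
opening: 0.002
```

Request:
move_arm --rows "0 0 0.15 0 0 0 0;0 0 0.15 0 0 0 0;0 0 0.1 0 0 0 0;0 0 0.1 0 0 0 0;0 0 0.1 0 0 0 0;0 0 0 0 0 0 0;0 0 0 0 0 0 0"

```text
time_s: 13.55
eef_pos: [0.6462, -0.0719, 0.1489]
eef_rot: [-0.0, 0.827, -0.563, 0.0]
wrist_force: [1.6, -1.0, 2.5]
opening: -0.001
```

Request:
move_arm --rows "0 0 0.1 0 0 0 0;0 0 0.1 0 0 0 0;0 0 0.1 0 0 0 0;0 0 0 0 0 0 0;0 0 0 0 0 0 0"

```text
time_s: 14.05
eef_pos: [0.6463, -0.0719, 0.1464]
eef_rot: [-0.0, 0.827, -0.563, 0.0]
wrist_force: [-0.7, -0.4, 6.1]
opening: 0.002
```

Request:
move_arm --rows "0 0 0.1 0 0 0 0;0 0 0 0 0 0 0;0 0 0 0 0 0 0"

```text
time_s: 14.35
eef_pos: [0.6463, -0.072, 0.1457]
eef_rot: [-0.0, 0.827, -0.563, 0.0]
wrist_force: [-1.2, 0.4, 8.2]
opening: -0.001
```

Request:
move_arm --rows "0 0 -0.5 0 0 0 0;0 0 -1.5 0 0 0 0;0 0 -2.5 0 0 0 0;-0.5 0 -2.5 0 0 0 0;-2 0 -2 0 0 0 0;-3 0 -1 0 0 0 0;-3.5 0 0 0 0 0 0;-3.5 0 0 0 0 0 0;-3.5 0 0 0 0 0 0;-3.5 0 0 0 0 0 0;-3 0 0 0 0 0 0;-2 0 0 0 0 0 0;-1 0 0 0 0 0 0;-0.6 0 0 0 0 0 0;0 0 0 0 0 0 0;0 0 0 0 0 0 0"

```text
time_s: 15.95
eef_pos: [0.5506, 0.1701, 0.2449]
eef_rot: [0.0, 0.827, -0.563, 0.0]
wrist_force: [-0.2, 0.7, 0.0]
opening: 0.003
```

Run:
```python
from h import *
o=ctrl.get_obs(); print(o["time_s"],o["eef_pos"],o["wrist_force"])
im,K,R,t=cam("wrist"); cv2.imwrite("pics/w5.png",im)
print(proj([.5992,.1901,.087],K,R,t))
im,*_=cam("side"); cv2.imwrite("pics/s5.png",cv2.resize(im[160:300,160:340],(720,560),interpolation=3))
```

```text
15.95 [0.55062805 0.1701254  0.24493   ] [-0.15807985  0.69660251  0.04108488]
[277.90898195 150.87046298]
```

View pics/w5.png

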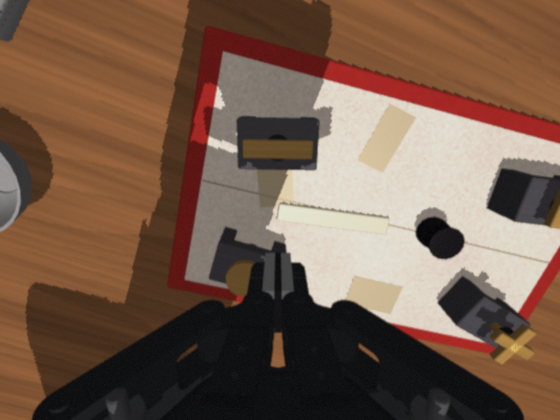

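View pics/s5.png

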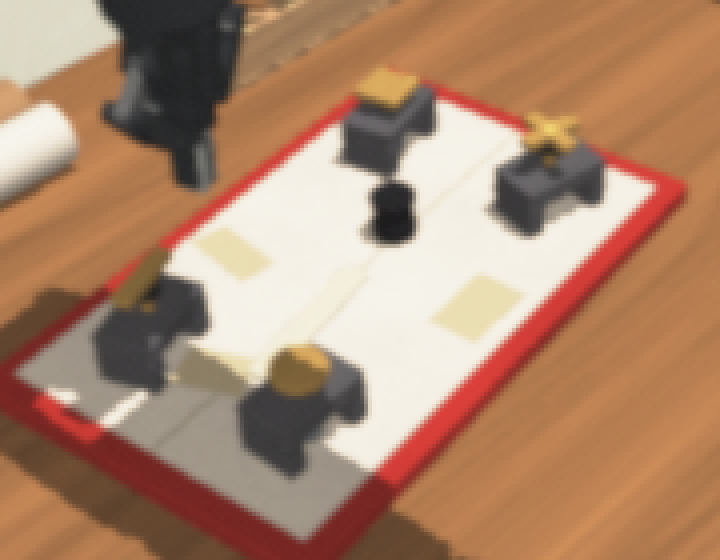

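Request:
move_arm --rows "0 -1.5 0 0 0 0 0;0 -2 0 0 0 0 0;0 -1.4 0 0 0 0 0;0 -0.5 1 0 0 0 0;0 0 2 0 0 0 0;0 0 2 0 0 0 0;0 0 1.5 0 0 0 0;0 0 0.8 0 0 0 0;0 0 0.4 0 0 0 0;0 0 0 0 0 0 0;0 0 0 0 0 0 0"

```text
time_s: 17.15
eef_pos: [0.601, 0.1907, 0.1688]
eef_rot: [-0.0, 0.827, -0.563, 0.001]
wrist_force: [-0.4, 0.1, 0.3]
opening: 0.0
```

Run:
```python
from h import *
o=ctrl.get_obs(); print(o["time_s"],o["eef_pos"],o["wrist_force"])
im,K,R,t=cam("wrist"); cv2.imwrite("pics/w6.png",im); print(proj([.6006,.1906,.086],K,R,t))
im,*_=cam("side"); cv2.imwrite("pics/s6.png",cv2.resize(im[190:290,160:280],(720,600),interpolation=3))
```

```text
17.15 [0.60104933 0.19071726 0.1687555 ] [-0.3578053   0.12828542  0.28203032]
[279.44400455 260.89290481]
```

View pics/w6.png

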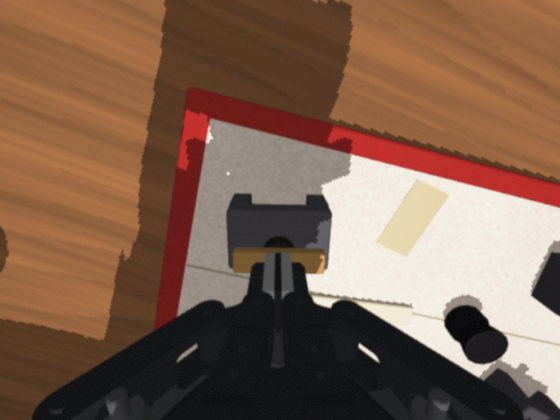

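View pics/s6.png

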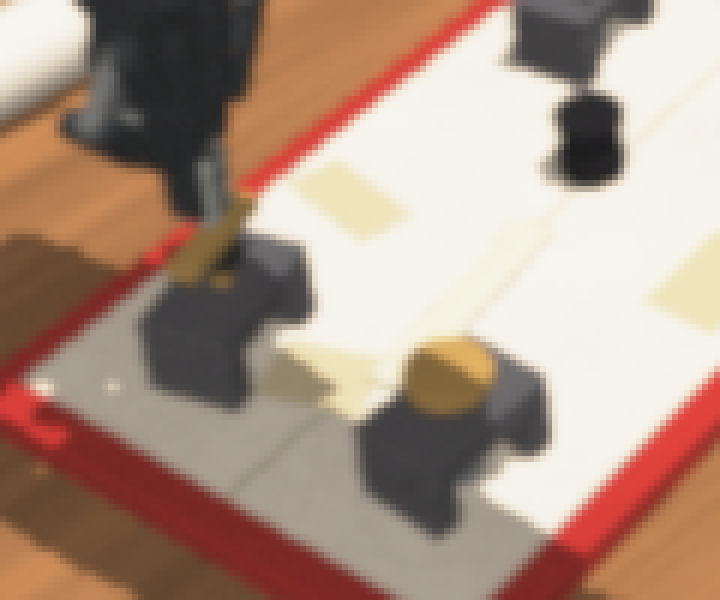

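Request:
move_arm --rows "0 0 0.3 0 0 0 0;0 0 0.2 0 0 0 0;0 0 0.1 0 0 0 0;0 0 0.1 0 0 0 0;0 0 0.1 0 0 0 0;0 0 0.1 0 0 0 0;0 0 0 0 0 0 0;0 0 0 0 0 0 0"

```text
time_s: 18.05
eef_pos: [0.6005, 0.1907, 0.159]
eef_rot: [0.0, 0.827, -0.563, 0.0]
wrist_force: [-1.2, 0.4, 2.1]
opening: 0.002
```

Request:
move_arm --rows "0 0 0.1 0 0 0 0;0 0 0.1 0 0 0 0;0 0 0.1 0 0 0 0;0 0 0 0 0 0 0;0 0 0 0 0 0 0"

```text
time_s: 18.55
eef_pos: [0.6005, 0.1907, 0.1558]
eef_rot: [0.0, 0.827, -0.563, -0.0]
wrist_force: [-2.2, 0.2, 1.8]
opening: -0.002
```

Request:
move_arm --rows "0 0 0.1 0 0 0 0;0 0 0.1 0 0 0 0;0 0 0.1 0 0 0 0;0 0 0.1 0 0 0 0;0 0 0.1 0 0 0 0;0 0 0.1 0 0 0 0;0 0 0 0 0 0 0;0 0 0 0 0 0 0"

```text
time_s: 19.35
eef_pos: [0.6005, 0.1907, 0.1498]
eef_rot: [0.0, 0.827, -0.563, -0.0]
wrist_force: [-1.1, -1.0, 2.0]
opening: 0.0
```

Request:
move_arm --rows "0 0 0.1 0 0 0 0;0 0 0.1 0 0 0 0;0 0 0.1 0 0 0 0;0 0 0 0 0 0 0;0 0 0 0 0 0 0"

```text
time_s: 19.85
eef_pos: [0.6006, 0.1907, 0.1471]
eef_rot: [-0.0, 0.827, -0.563, 0.0]
wrist_force: [-2.1, 0.2, 5.1]
opening: -0.003
```

Request:
move_arm --rows "0 0 0.1 0 0 0 0;0 0 0.1 0 0 0 0;0 0 0 0 0 0 0;0 0 0 0 0 0 0"

```text
time_s: 20.25
eef_pos: [0.6007, 0.1907, 0.1456]
eef_rot: [-0.0, 0.827, -0.563, 0.0]
wrist_force: [-3.7, -0.4, 7.6]
opening: 0.004
```

Request:
move_arm --rows "0 0 -0.5 0 0 0 0;0 0 -1.5 0 0 0 0;0 0 -2.5 0 0 0 0;0 0 -3 0 0 0 0;0 0 -3 0 0 0 0;0 0 -2.5 0 0 0 0;0 2 -1 0 0 0 0;0 3 0 0 0 0 0;0 4 0 0 0 0 0;0 4 0 0 0 0 0;0 4 0 0 0 0 0;0 4 0 0 0 0 0;0 2 0 0 0 0 0;0 1 0 0 0 0 0;0 0 0 0 0 0 0;0 0 0 0 0 0 0"

```text
time_s: 21.85
eef_pos: [0.3782, 0.1026, 0.2856]
eef_rot: [-0.001, 0.827, -0.563, 0.001]
wrist_force: [0.4, 0.2, 0.7]
opening: 0.0
```

Run:
```python
from brass import *
o=ctrl.get_obs(); print(o["time_s"],o["eef_pos"],o["wrist_force"])
for n,c in(("top",(120,270,170,370)),("side",(160,300,160,340)),("wrist",None)):
    im,*_=cam(n)
    if c: im=cv2.resize(im[c[0]:c[1],c[2]:c[3]],None,fx=4,fy=4,interpolation=3)
    cv2.imwrite(f"pics/{n}7.png",im)
```

```text
21.85 [0.37824866 0.10264331 0.28556834] [0.44738545 0.23239508 0.69681481]
```

View pics/side7.png

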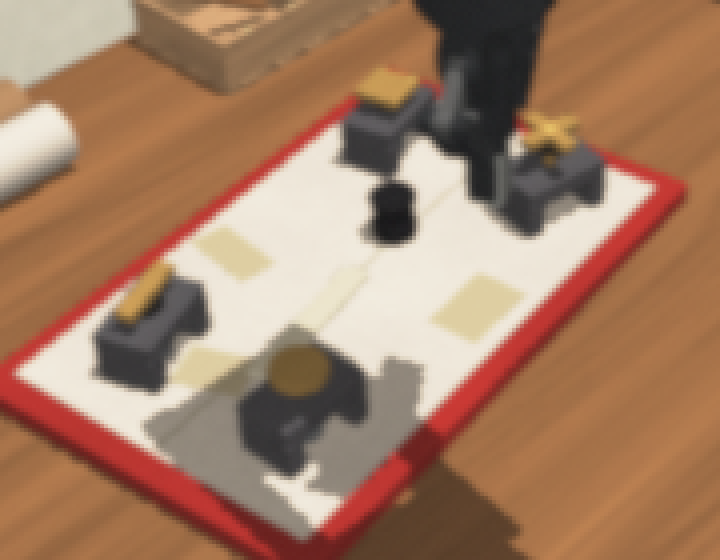

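View pics/wrist7.png

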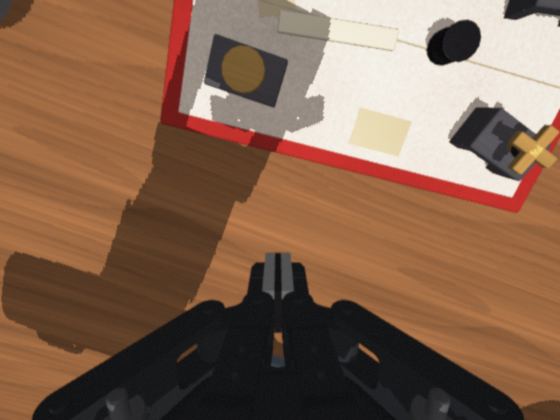

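View pics/top7.png

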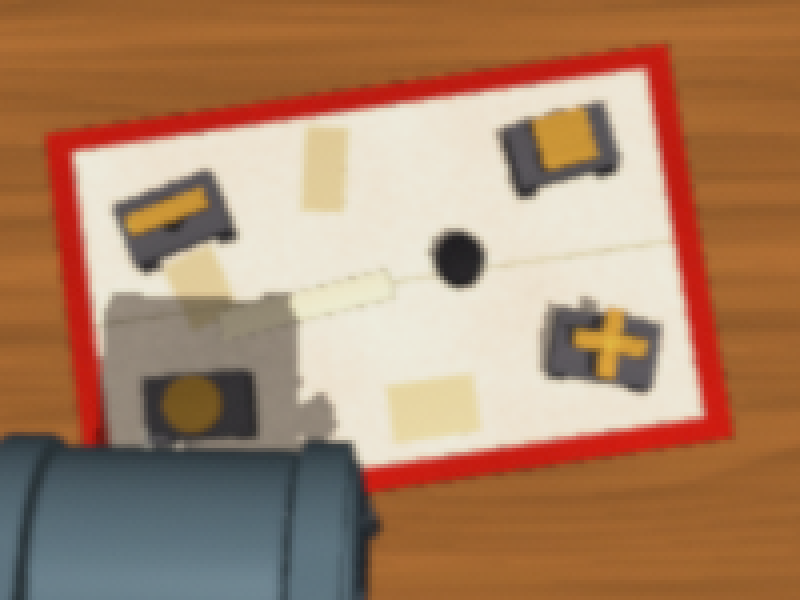

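```bash
python3 -c "
from bench import ctrl
print(ctrl.hand_in()); o=ctrl.get_obs(); print(o['time_s'],o['wrist_force'])"
```

```text
the job is handed in; nothing more can be done
None
the job is handed in; nothing more can be done
```

I pressed the round cap, then the square one, then the long bar, each with the shut fingertips near its centre, and handed the job in at about 22 s of the 48 s allowed. The system gives no verdict, so success is judged from my own readings.

- **Pressing:** each cap showed light, steady resistance of about 2 N while the plunger slid. The force then rose at about 2 N per mm, as expected once a plunger has hit its stop. The last vertical readings before I lifted off were 9.4 N (round), 8.2 N (square) and 7.6 N (bar). Sideways wrist force reached 3.7 N on the bar.
- **Last look:** the side, top and wrist pictures show those three caps sitting low over their blocks and the cross cap still up. The four blocks, the loupe and the folder look as they did at the start. The hand is clear, with the wrist force back to noise level.
- **Not measured:** plunger depths come from the force rise and how far the caps dropped in the side picture, since the joints can't be read. I didn't compare the bowl, brush, jar, weight and tin in the final pictures, but the hand never went near them.
- **Disagreements:** the trained networks mixed up the caps, for example giving the square cap's spot for the bar and cross as well. I matched the caps by eye and located them by brass colour instead. Contact came about 4 mm or less below the nominal cap height, from the plungers' starting depth and calibration, so I pressed by force rather than to a computed height.

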